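# Unclip a charged battery pack and feed it onto the gravity roller lane

## Robot

A 6-joint arm with a two-finger parallel gripper is mounted at the origin on the work surface. World frame = base frame: x ahead of the robot, y to its left, z up, the work surface at z = 0. Lengths are in mm, angles in rad, forces in N, time in s.
With the tool pointing down it reaches from about 350 to 925 mm from the base axis. Payload 6.4 kg.
Tool frame: the origin (TCP) lies on the mounting face of the last link; the fingertips stand 199 mm ahead of it and the grasp point (between the pads) lies 180 mm ahead of it; z points along the fingers, y is the direction in which the jaws open and shut (so a half turn about z gives the same grasp; the last joint's range is limited). The gripper opens to 94 mm and grips with 3 to 60 N. Pads are 16 mm wide; open, the fingers measure 119 mm over their backs; the gripper's body (75 mm by 177 mm) begins 78 mm behind the grasp point.
Start: joints at [-1.36, 0.245, 1.558, -0, 1.339, -0.174], TCP at [243.999, -602.478, 404.655] pointing down, gripper open.
Joint ranges: [-3.13, 3.13], [-1.02, 2.26], [0.13, 2.54], [-0.95, 4.09], [0.21, 2.88], [-2.74, 2.74]. Speed limits (rad/s): [2.57, 2.57, 3.14, 3.14, 3.14, 3.14].

## Interface

Orientations are given as a unit quaternion [w, x, y, z].
In Python, from station import telemetry, eyes, manip gives the robot as it stands.
- The arm moves only by the tool play_rows, never from a script. Its argument "increments" is a list of rows, each an object with "translation": the shift along the tool's x, y, z in m, a list of three; "dr": the turn, a rotation vector about the tool's x, y, z in degrees, a list of three; "claw": the finger opening in m, from 0 to 0.094. In form: [{"translation": [x, y, z], "dr": [wx, wy, wz], "claw": claw}, ...]. A call has 1 to 20 rows; each row is the pose to reach, as a shift and turn from the pose commanded when the call began, along the tool's axes at that moment; what a row does not reach only later rows make up. A row lasts 1/10 s, in which the tool goes at most 50 mm and 8.59 degrees, less where a joint would pass 70% of its speed; a pose out of reach is approached as far as the arm can. A call with a gripper value outside its range is refused whole. The fingers move at their own pace and stop on an object; "squeeze" is the grip in N (left out, the last holds). Time passes only in rows, so rows that repeat a pose let the fingers close. It gives the time, the measured TCP pose, the force and the opening at its end, in the units of the state.
- telemetry.get_state(): the state, without advancing time (a new reading comes with each control period).
- eyes.grab_frame(name): name is "scene" or "top" or "wrist"; returns (picture, depth): 480x640x3 uint8, red, green, blue; 480x640 float32, mm along the optical axis (not along the pixel's ray), 0 where there is no reading.
- eyes.get_calibration(name): a dict with "camera_matrix" (3x3 intrinsics, pixels), "R" (3x3) and "t" (3): a world point X has camera coordinates R X + t; the wrist camera has in their place "mount" (4x4, takes a point from camera to tool coordinates, whose origin is the TCP and whose axes are the flange's). Camera axes: x right, y down, z forward; pixel columns grow to the right and rows downward; lengths in mm; the calibration is good to about 2 mm. A picture is of the moment at which its call begins: read the wrist's pose just before it. get_calibration takes no time and is no camera call.
- manip.close_job(): hands the job in, once; it reports no verdict.
The state is a dict: "clock": time; "joint_positions": joint angles; "joint_velocities": joint speeds; "joint_torque": joint torques, N m; "eef_pos": TCP position; "eef_rot": TCP orientation; "ft_force": force on the tool from outside, world axes, zero at the start; "ft_torque": the same for the moment, N m; "grip_width": opening from 0.0 (shut) to 1.0 (fully open).
Only numpy, scipy, OpenCV 4.12 (cv2) and the standard library are available. Lean on these libraries where they do the work, as an engineer would, in place of code of your own. Each camera call takes 0.05 s, during which the arm holds its last target.

## Task

The battery pack in the charger is charged: squeeze its two side buttons together to free the latches, lift it out and put it down on the clear bench. Then take it again by its handle, since fingers at its sides do not fit between the guides of the sloped roller lane, and set it lengthwise and upright, handle up, on the rollers at the lane's upper end, and let go so that it rolls down by itself and comes to rest against the stop. Do not drop it, and leave the other things on the bench where they are.

Things in the scene. Friction and masses are not known exactly. Their poses are not given: they have to be found in the camera images.
- pack_center (a point): Battery pack: grey block 110 long (its x) x 60 wide (y) x 42 mm high with a black bail handle on top, 70 mm high in all; 0.4 to 0.75 kg. This point: its centre half-way up, 35 mm above its underside; z up through the handle. Either end may lead on the lane. At the start it sits fully home in the charger, held by hooks under two latch buttons.
- pack_handle (a point): Centre of the handle's cross bar, 63 mm above the pack's underside: bar 14 mm thick (pack's x), 50 mm long (y), 14 mm high, on two legs at its ends; the pack's top face is 14 mm below the bar. Grip for the lane: fingers ahead of and behind the bar, closing along the pack's x; so held, they fit between the lane's guides.
- button_left (a point): Outer face, centre, of the spring button on the pack's +y side, 25 mm above the underside, at mid-length: 30 mm long (x), 14 mm high, standing 4.5 mm out (69 mm over both buttons). Each goes in 4.5 mm, flush with the side (60 mm over both), at about 5 N rising to 7.5 N and springs out when let go.
- button_right (a point): The same button on the pack's -y side. A steel hook low on each button, 3 to 8.5 mm above the underside, stands 4 mm out of the side, moves with the button and catches under a lip of the charger: only with both buttons in at once does the pack come out, straight up.
- charger: Charger fixed to the bench; origin under the middle of the cradle, z up, x along the pack. Black cradle 150 (x) x 92 mm (y); floor 10 mm above the bench (the pack stands on it), walls to 26 mm, so they surround the pack's lowest 16 mm; well 112 x 62 mm. A grey mains housing, 60 x 95 mm, 50 mm high, adjoins its +x end (74 to 134 mm from the origin).
- lane_stop (a point): Gravity roller lane fixed to the bench: this point is at the stop (low end), in the plane of the roller tops, mid-width, on the stop's rubber face, 62 mm above the bench. x points uphill along the lane (it climbs 0.12 rad), y across, z square to the rollers. A pack against the stop has its centre 55 mm uphill of here and 35 mm above the roller plane.
- lane_load (a point): Loading place at the lane's upper end, in the roller plane, mid-width, 260 mm uphill of the stop; axes as lane_stop. A pack set down here (centre 35 mm above it, along z) rolls off when let go. White rollers, 22 mm diameter, 31 mm apart, turn freely; a low end plate, 8 mm above the rollers, is 80 mm uphill of here; the stop stands 28 mm above the rollers.
- lane_guide (a point): Top inner edge of the lane's +y side guide, beside the loading place. The two guides are 75 mm apart inside, 6 mm thick, and stand 50 mm above the rollers along the whole lane: fingers do not fit between pack and guide, so the pack cannot be lowered in by its side buttons.
- bench_clear (a point): Middle of the clear patch of bench (fixed), about 160 mm wide (y) and 200 mm long (x), between the charger and the lane, which stand to its left and right, either way round. The pack may be put down here to be taken again another way.
- meter: Bystander: dark hand-held multimeter 180 x 88 x 38 mm, lying on the bench. Origin at the centre of its underside.
- pliers: Bystander: pliers, red handles, 175 x 60 x 16 mm, lying on the bench. Origin near their middle, on the bench.
- jbox: Bystander: white plastic junction box 85 x 85 x 51 mm. Origin at the centre of its underside.
- driver: Bystander: red-handled screwdriver, 190 mm long, lying on the bench. Origin at its middle, on the bench.
Mind the look-alikes: they are no part of the job. Leave any brown or purple look-alike of the part that bears pack_center alone.

How it is judged (in metres and radians):
On the way, in this order (a step that is already met when the one before it is completed fails the run):
1. The pack is unlatched and lifted clear of the charger (z of pack_center in the frame of charger above 0.065 m), for 0.1 s.
2. The pack stands upright on the bench beside the charger, let go and at rest (height (world z) of pack_center between 0.031 and 0.039 m and angle between pack_center's own z axis and vertical below 0.1 rad and horizontal distance between pack_center and charger above 0.07 m and linear speed of pack below 0.02 m/s and contact force between the fingers and pack below 0.1 N), for 0.1 s.
3. The pack stands lengthwise and upright on the rollers in the upper part of the lane and is let go there (x of pack_center in the frame of lane_stop between 0.19 and 0.3 m and y of pack_center in the frame of lane_stop between -0.015 and 0.015 m and z of pack_center in the frame of lane_stop between 0.029 and 0.041 m and angle between pack_center's own z axis and vertical below 0.25 rad and angle between the x axis of pack_center and the x axis of lane_stop, either way round below 0.15 rad and contact force between the fingers and pack below 0.1 N), for 0.02 s.
At the end, for the whole second after the job is handed in: The pack rests against the lane's stop (its centre 48 to 62 mm uphill of the stop's face, within 15 mm of mid-width), standing on the rollers (centre 29 to 41 mm above the roller plane), handle up (within 0.25 rad), lengthwise (within 0.15 rad, either end first), at rest (below 0.02 m/s) and let go (x of pack_center in the frame of lane_stop between 0.048 and 0.062 m and y of pack_center in the frame of lane_stop between -0.015 and 0.015 m and z of pack_center in the frame of lane_stop between 0.029 and 0.041 m and angle between pack_center's own z axis and vertical below 0.25 rad and angle between the x axis of pack_center and the x axis of lane_stop, either way round below 0.15 rad and contact force between the fingers and pack below 0.1 N and linear speed of pack below 0.02 m/s); the robot touches nothing.
It fails at once if The pack is dropped (falls or runs faster than 0.5 m/s while nothing holds it) (linear speed of pack above 0.5 m/s and contact force between the fingers and pack below 0.1 N).
It fails at once if A bystander (meter, pliers, junction box, screwdriver) is shifted by more than 30 mm (distance of any of meter, pliers, jbox, driver from where it was at the start of the episode above 0.03 m).
It also fails if it takes over 54 s, if anything falls off the work surface, if the arm or the gripper's body presses on something with over 40 N, if the wrist force passes 120 N, or if a joint passes its speed limit or range.

## Working session

There is one attempt and no reset: what is moved stays moved. The work goes in short steps, Python scripts to look and compute and a tool call to move; the robot and the scene stay as the last step left them, time stands still between calls to the robot, and variables do not carry over. Pictures are saved under pics/ and viewed, and the job is handed in when it is done.

Besides the shell and the picture viewer there is one more tool, called after "Emit:" as name(argument=value, ...), one argument or row to a line, values as JSON. play_rows: Moves the arm, as the interface text tells. Its arguments: {"type":"object","properties":{"increments":{"type":"array"},"squeeze":{"type":"number"}},"required":["increments"]}

```bash
mkdir -p pics; cat > h.py <<'E'
import numpy as np,cv2
from station import telemetry, eyes, manip
def grab(n,name):
    s=telemetry.get_state(); p,d=eyes.grab_frame(n)
    cv2.imwrite(f'pics/{name}.png',cv2.cvtColor(p,cv2.COLOR_RGB2BGR)); np.savez(f'pics/{name}.npz',p=p,d=d,pos=s['eef_pos'],rot=s['eef_rot'])
    return p,d,s
E
python3 - <<'E'
from h import *
print(telemetry.get_state())
for n in ['scene','top','wrist']:
    grab(n,n+'0'); c=eyes.get_calibration(n); print(n,{k:np.round(v,4).tolist() for k,v in c.items() if not isinstance(v,str)})
E
```

```text
{'clock': 0.0, 'joint_positions': array([-1.36013711e+00,  2.45781620e-01,  1.55897353e+00,  8.21833453e-06,
        1.33869517e+00, -1.74143647e-01]), 'joint_velocities': array([ 9.04125354e-04, -7.06093156e-04, -2.09486440e-04,  4.18264200e-04,
        7.49558179e-05, -1.28675262e-03]), 'joint_torque': array([ 4.37059716e-04, -4.15825689e+01, -3.14607918e+01,  6.86180103e-02,
        3.31803539e-02, -1.45690778e-04]), 'eef_pos': array([ 243.92786813, -602.25735783,  403.58753594]), 'eef_rot': array([-9.28750732e-04,  9.81547630e-01,  1.91215550e-01, -1.29600478e-05]), 'ft_force': array([ 0.4381739 , -0.91251537,  0.22815978]), 'ft_torque': array([0.02051214, 0.01316217, 0.00215522]), 'grip_width': 0.999157818251478}
scene {'camera_matrix': [[535.3467, 0.0, 320.5502], [0.0, 535.3467, 233.6879], [0.0, 0.0, 1.0]], 'R': [[-0.471, 0.8822, -0.0013], [0.6849, 0.3647, -0.6307], [-0.5559, -0.2979, -0.776]], 't': [235.014, -306.1649, 2017.9448]}
top {'camera_matrix': [[477.0532, 0.0, 318.9138], [0.0, 477.0532, 241.3562], [0.0, 0.0, 1.0]], 'R': [[0.0058, -0.9998, 0.0169], [-0.9807, -0.009, -0.1955], [0.1956, -0.0154, -0.9806]], 't': [-8.2779, 556.7503, 1157.4052]}
wrist {'camera_matrix': [[338.9661, 0.0, 319.9207], [0.0, 338.9661, 242.9804], [0.0, 0.0, 1.0]], 'mount': [[0.0011, -0.9681, -0.2506, 72.0322], [1.0, 0.0011, 0.0001, -0.5327], [0.0002, -0.2506, 0.9681, 20.6597], [0.0, 0.0, 0.0, 1.0]]}
```

View pics/top0.png

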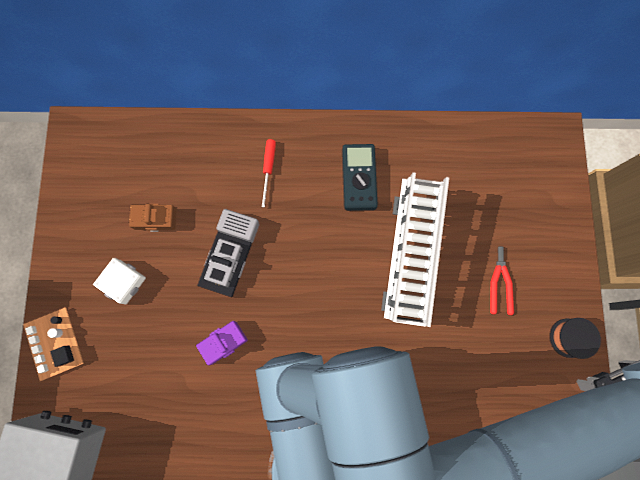

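View pics/scene0.png

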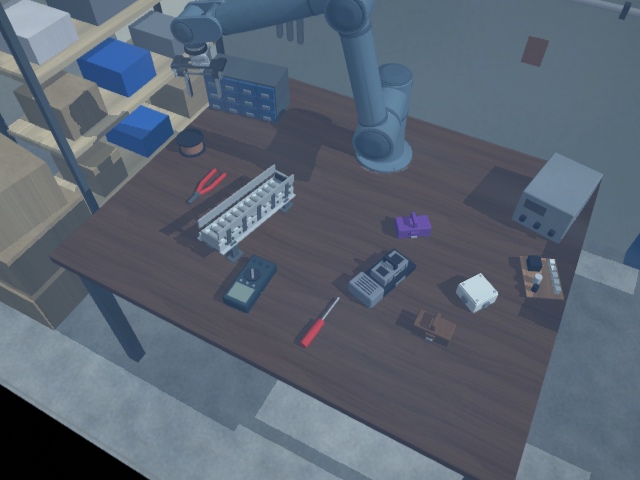

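View pics/wrist0.png

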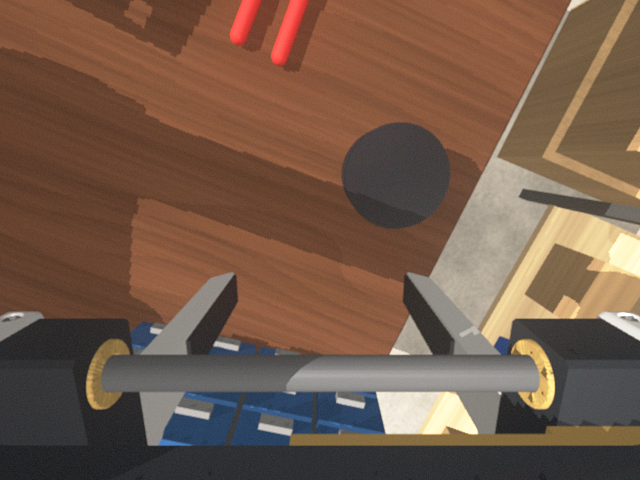

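```bash
cat >> h.py <<'E'
def cloud(n,name):
    f=np.load(f'pics/{name}.npz'); d=f['d'].astype(float); c=eyes.get_calibration(n); K=np.array(c['camera_matrix'])
    v,u=np.mgrid[0:480,0:640]; P=np.stack([(u-K[0,2])/K[0,0]*d,(v-K[1,2])/K[1,1]*d,d],-1)
    if n=='wrist':
        from scipy.spatial.transform import Rotation as Ro
        M=np.array(c['mount']); P=P@M[:3,:3].T+M[:3,3]; q=f['rot']
        P=P@Ro.from_quat([q[1],q[2],q[3],q[0]]).as_matrix().T+f['pos']
    else: P=(P-np.array(c['t']))@np.array(c['R'])
    P[d<=0]=np.nan
    return f['p'],P
E
python3 - <<'E'
from h import *
p,P=cloud('top','top0')
for (u,v) in [(300,250),(330,380),(150,217),(402,180),(445,182),(390,322),(430,323),(418,200),(412,300),(360,180),(238,223),(268,150),(120,280),(500,300)]:
    print(u,v,np.round(P[v,u]))
def crop(n,x0,y0,x1,y1,s,o):
    im=cv2.imread(f'pics/{n}.png')[y0:y1,x0:x1]; cv2.imwrite(f'pics/{o}.png',cv2.resize(im,None,fx=s,fy=s,interpolation=cv2.INTER_CUBIC))
crop('top0',180,190,280,310,5,'c1'); crop('top0',370,160,460,340,3.3,'c2'); crop('scene0',180,150,440,320,3,'c3')
E
```

```text
300 250 [544.  45.  -2.]
330 380 [275.  -6. 721.]
150 217 [619. 432.  42.]
402 180 [ 716. -217.   73.]
445 182 [ 686. -305.  152.]
390 322 [ 358. -190.   -5.]
430 323 [ 356. -294.   -2.]
418 200 [ 657. -251.   96.]
412 300 [ 409. -233.   72.]
360 180 [ 723. -111.   49.]
238 223 [604. 204.  48.]
268 150 [813. 134.  26.]
120 280 [455. 491.  52.]
500 300 [ 416. -480.   -1.]
```

View pics/c1.png

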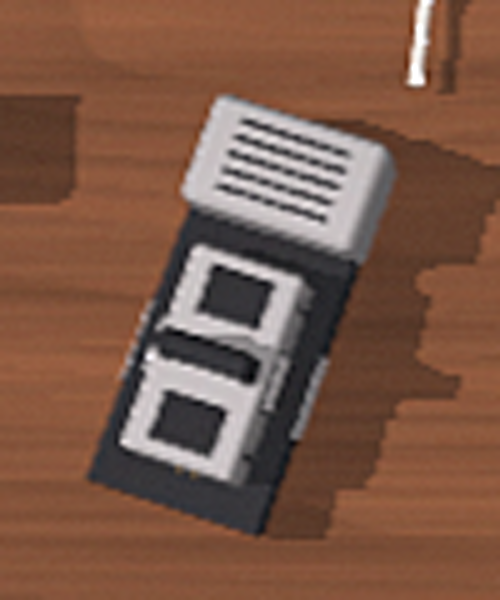

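View pics/c3.png

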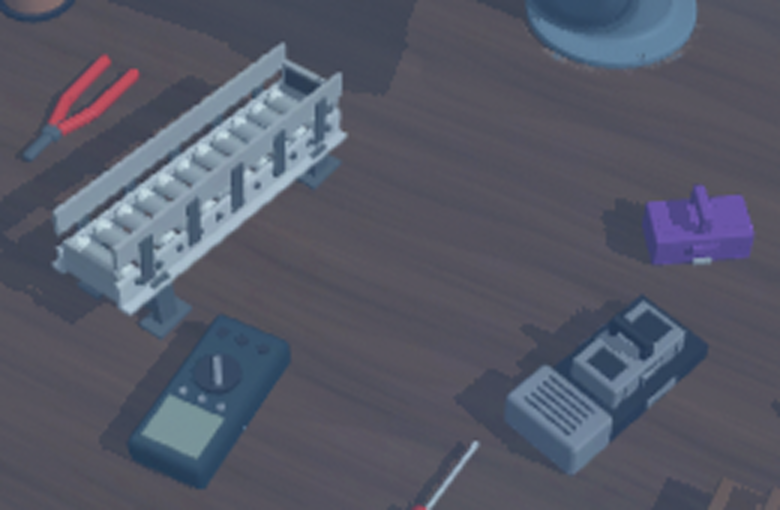

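```bash
cat >> h.py <<'E'
from scipy.spatial.transform import Rotation as Ro
def ray(n,uv,z,state=None):
    c=eyes.get_calibration(n); K=np.array(c['camera_matrix']); uv=np.atleast_2d(uv).astype(float)
    r=np.c_[(uv[:,0]-K[0,2])/K[0,0],(uv[:,1]-K[1,2])/K[1,1],np.ones(len(uv))]
    if n=='wrist':
        M=np.array(c['mount']); q=state['rot']; R=Ro.from_quat([q[1],q[2],q[3],q[0]]).as_matrix()
        o=R@M[:3,3]+state['pos']; d=r@(R@M[:3,:3]).T
    else:
        R=np.array(c['R']); o=-R.T@np.array(c['t']); d=r@R
    return o+d*((z-o[2])/d[:,2])[:,None]
E
python3 - <<'E'
from h import *
print(ray('top',[[221.6,261]],75), ray('top',[[237,223]],50))
# lane: guides tops & end points in crop c2 later
for (u,v) in [(408,318),(402,312),(425,190),(430,187)]: print(u,v)
E
```

```text
[[501.13235357 236.29435703  75.        ]] [[603.86769776 206.16907635  50.        ]]
408 318
402 312
425 190
430 187
```

View pics/c2.png

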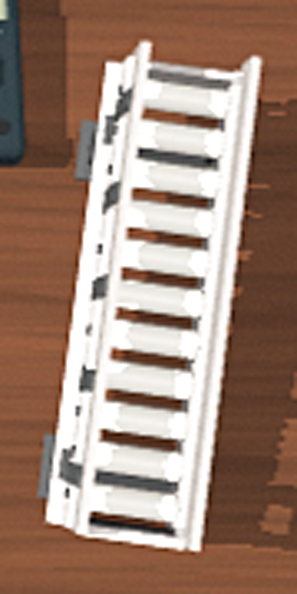

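Emit:
play_rows(
  increments=[
    {"translation": [0.584,-0.656,-0.03],"dr": [0,0,-142],"claw": 0.094},
    {"translation": [0.584,-0.656,-0.03],"dr": [0,0,-142],"claw": 0.094},
    {"translation": [0.584,-0.656,-0.03],"dr": [0,0,-142],"claw": 0.094},
    {"translation": [0.584,-0.656,-0.03],"dr": [0,0,-142],"claw": 0.094},
    {"translation": [0.584,-0.656,-0.03],"dr": [0,0,-142],"claw": 0.094},
    {"translation": [0.584,-0.656,-0.03],"dr": [0,0,-142],"claw": 0.094},
    {"translation": [0.584,-0.656,-0.03],"dr": [0,0,-142],"claw": 0.094},
    {"translation": [0.584,-0.656,-0.03],"dr": [0,0,-142],"claw": 0.094},
    {"translation": [0.584,-0.656,-0.03],"dr": [0,0,-142],"claw": 0.094},
    {"translation": [0.584,-0.656,-0.03],"dr": [0,0,-142],"claw": 0.094},
    {"translation": [0.584,-0.656,-0.03],"dr": [0,0,-142],"claw": 0.094},
    {"translation": [0.584,-0.656,-0.03],"dr": [0,0,-142],"claw": 0.094},
    {"translation": [0.584,-0.656,-0.03],"dr": [0,0,-142],"claw": 0.094},
    {"translation": [0.584,-0.656,-0.03],"dr": [0,0,-142],"claw": 0.094},
    {"translation": [0.584,-0.656,-0.03],"dr": [0,0,-142],"claw": 0.094},
    {"translation": [0.584,-0.656,-0.03],"dr": [0,0,-142],"claw": 0.094},
    {"translation": [0.584,-0.656,-0.03],"dr": [0,0,-142],"claw": 0.094},
    {"translation": [0.584,-0.656,-0.03],"dr": [0,0,-142],"claw": 0.094},
    {"translation": [0.584,-0.656,-0.03],"dr": [0,0,-142],"claw": 0.094},
    {"translation": [0.584,-0.656,-0.03],"dr": [0,0,-142],"claw": 0.094},
  ],
)

```text
clock: 2.15
eef_pos: [538.9, 225.1, 434.1]
eef_rot: [-0.0, 0.138, 0.99, -0.0]
ft_force: [0.3, -0.8, -1.2]
grip_width: 0.999
```

```bash
python3 - <<'E'
from h import *
p,d,s=grab('wrist','w1'); print(s)
E
```

```text
{'clock': 2.15, 'joint_positions': array([ 2.01642174e-01,  6.84022467e-02,  1.70147775e+00, -3.40612520e-04,
        1.37287943e+00, -1.09168485e+00]), 'joint_velocities': array([-0.02907528, -0.02199224,  0.01894403,  0.00107745, -0.00011404,
       -0.00098513]), 'joint_torque': array([ 9.55892354e-01, -3.42610252e+01, -3.22674572e+01,  6.41393918e-02,
        5.41599817e-02,  1.22172752e-02]), 'eef_pos': array([538.91434669, 225.06602308, 434.0986699 ]), 'eef_rot': array([-4.94178307e-04,  1.38256747e-01,  9.90396236e-01, -3.52142449e-04]), 'ft_force': array([ 0.34938796, -0.7703151 , -1.23440554]), 'ft_torque': array([ 0.01497449, -0.1271398 , -0.01577617]), 'grip_width': 0.9990300010029213}
```

View pics/w1.png

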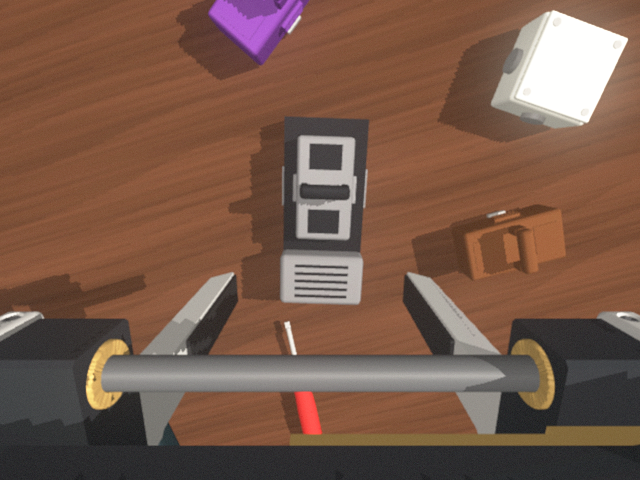

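```bash
python3 - <<'E'
from h import *
f=np.load('pics/w1.npz'); p=f['p']
sub=p[100:250,270:385].astype(int); mx=sub.max(2); sat=mx-sub.min(2)
m=((mx>140)&(sat<40)).astype(np.uint8)
cs,_=cv2.findContours(m,cv2.RETR_EXTERNAL,cv2.CHAIN_APPROX_NONE)
for c in cs:
    if cv2.contourArea(c)<60: continue
    c=c+np.array([270,100]); print(cv2.contourArea(c),cv2.boundingRect(c))
    for z in [52]:
        P=ray('wrist',c[:,0,:],z,f)[:,:2].astype(np.float32); print(cv2.minAreaRect(P))
# cradle dark outline
im=p[100:320,260:390]; cv2.imwrite('pics/c4.png',cv2.resize(im[:,:,::-1],None,fx=2.7,fy=2.7,interpolation=cv2.INTER_CUBIC))
# bar
m=(mx<60).astype(np.uint8); 
for u,v in [(325,191)]: print(ray('wrist',[[u,v]],80,f))
for z,pts in [(26,[(285,118),(368,120)]),(50,[(280,300),(361,302),(283,254),(362,254)])]: print(ray('wrist',pts,z,f))
_,P=cloud('wrist','w1'); print(P[191,325],P[170,310],P[280,320],P[130,330],P[100,200])
print(np.degrees(np.arctan2(*Ro.from_quat(np.roll(f['rot'],-1)).as_matrix()[1::-1,0])))
E
```

```text
4614.5 (297, 136, 60, 104)
((503.2374572753906, 242.25955200195312), (61.64885330200195, 107.2603759765625), 72.23561096191406)
[[501.89667303 240.65301115  80.        ]]
[[420.26707496 219.47130546  26.        ]
 [446.66044623 305.06916757  26.        ]]
[[611.44832846 156.36880405  50.        ]
 [639.43434904 245.98206437  50.        ]
 [559.44491326 176.29317787  50.        ]
 [583.49873321 261.18035397  50.        ]]
[501.98149134 240.64147678  79.15719588] [479.49120907 231.05767243  51.64738617] [600.34329866 207.65331634  50.15188018] [445.40227009 262.84999034  26.6152878 ] [372.04619257 130.29183367  -0.91867739]
164.10600745662097
```

View pics/c4.png

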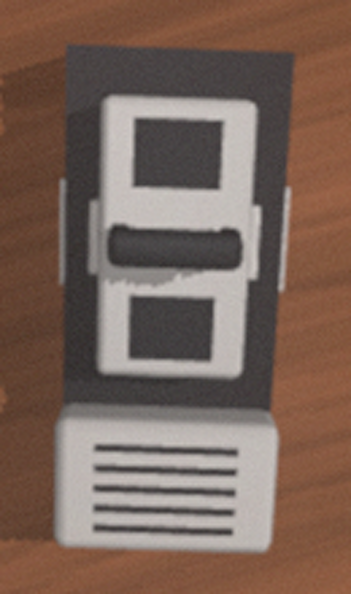

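Emit:
play_rows(
  increments=[
    {"translation": [0.0396,0.0055,0.05],"dr": [0,0,1.6],"claw": 0.094},
    {"translation": [0.0396,0.0055,0.1],"dr": [0,0,1.6],"claw": 0.094},
    {"translation": [0.0396,0.0055,0.12],"dr": [0,0,1.6],"claw": 0.094},
    {"translation": [0.0396,0.0055,0.12],"dr": [0,0,1.6],"claw": 0.094},
    {"translation": [0.0396,0.0055,0.12],"dr": [0,0,1.6],"claw": 0.094},
  ],
)

```text
clock: 2.7
eef_pos: [502.8, 240.1, 315.5]
eef_rot: [0.0, 0.153, 0.988, 0.0]
ft_force: [-0.0, 0.7, 1.2]
grip_width: 0.997
```

```bash
python3 - <<'E'
from h import *
p,d,s=grab('wrist','w2'); print(s['eef_pos'],s['eef_rot'])
E
```

```text
[502.82522082 240.07018332 315.47442231] [1.86380193e-04 1.53285068e-01 9.88181994e-01 2.19138086e-05]
```

View pics/w2.png

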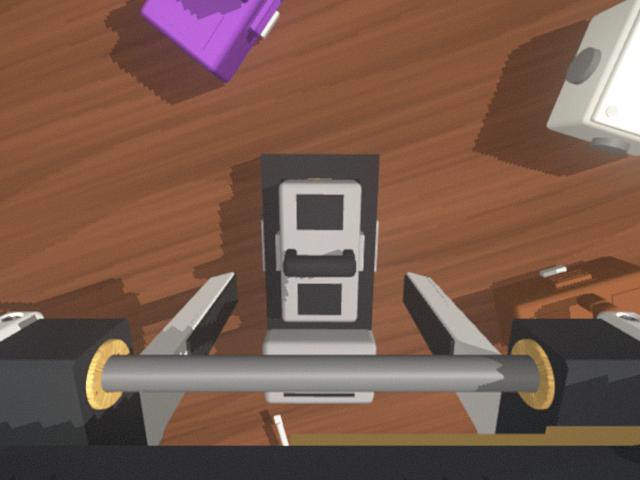

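```bash
python3 - <<'E'
from h import *
f=np.load('pics/w2.npz'); p=f['p']
print(ray('wrist',[[320,264],[285,264],[356,264]],80,f))
P=ray('wrist',[[280.5,181],[361,181],[357.5,321],[282.5,321]],52,f)
print(P,P.mean(0))
for a,b in [(1,0),(2,3)]: v=P[a]-P[b]; print(np.degrees(np.arctan2(v[1],v[0])),np.linalg.norm(v))
print(Ro.from_quat(np.roll(f['rot'],-1)).as_matrix()[:,0])
E
```

```text
[[499.79403685 241.2948621   80.        ]
 [492.76205103 219.09746711  80.        ]
 [507.02747115 264.12815591  80.        ]]
[[441.39677739 230.53129357  52.        ]
 [458.5669356  284.74722044  52.        ]
 [562.32205765 252.46759473  52.        ]
 [544.49537057 196.20803332  52.        ]] [501.6952853  240.98853551  52.        ]
72.42703024693756 56.86986073015651
72.41841275551738 59.01634537900138
[-9.53007306e-01  3.02947097e-01 -3.61636982e-04]
```

Emit:
play_rows(
  increments=[
    {"translation": [0.0017,0.0005,0.045],"dr": [0,0,0],"claw": 0.094},
    {"translation": [0.0017,0.0005,0.08],"dr": [0,0,0],"claw": 0.094},
    {"translation": [0.0017,0.0005,0.0875],"dr": [0,0,0],"claw": 0.094},
    {"translation": [0.0017,0.0005,0.0875],"dr": [0,0,0],"claw": 0.094},
    {"translation": [0.0017,0.0005,0.0875],"dr": [0,0,0],"claw": 0.094},
  ],
  squeeze=40,
)

```text
clock: 3.25
eef_pos: [502.5, 242.1, 230.0]
eef_rot: [0.002, 0.153, 0.988, 0.001]
ft_force: [0.1, 0.4, 0.6]
grip_width: 0.999
```

Emit:
play_rows(
  increments=[
    {"translation": [0,0,0],"dr": [0,0,0],"claw": 0.04},
    {"translation": [0,0,0],"dr": [0,0,0],"claw": 0.04},
    {"translation": [0,0,0],"dr": [0,0,0],"claw": 0.04},
    {"translation": [0,0,0],"dr": [0,0,0],"claw": 0.04},
    {"translation": [0,0,0],"dr": [0,0,0],"claw": 0.04},
    {"translation": [0,0,0],"dr": [0,0,0],"claw": 0.04},
    {"translation": [0,0,0],"dr": [0,0,0],"claw": 0.04},
    {"translation": [0,0,0],"dr": [0,0,0],"claw": 0.04},
  ],
  squeeze=40,
)

```text
clock: 4.05
eef_pos: [501.3, 241.4, 227.9]
eef_rot: [0.0, 0.152, 0.988, -0.001]
ft_force: [-3.8, -5.1, 7.1]
grip_width: 0.639
```

Emit:
play_rows(
  increments=[
    {"translation": [0,0,-0.008],"dr": [0,0,0],"claw": 0.04},
    {"translation": [0,0,-0.02],"dr": [0,0,0],"claw": 0.04},
    {"translation": [0,0,-0.035],"dr": [0,0,0],"claw": 0.04},
    {"translation": [0,0,-0.05],"dr": [0,0,0],"claw": 0.04},
    {"translation": [0,0,-0.07],"dr": [0,0,0],"claw": 0.04},
    {"translation": [0,0,-0.07],"dr": [0,0,0],"claw": 0.04},
    {"translation": [0,0,-0.07],"dr": [0,0,0],"claw": 0.04},
  ],
)

```text
clock: 4.75
eef_pos: [500.9, 242.1, 297.8]
eef_rot: [0.0, 0.153, 0.988, 0.0]
ft_force: [-0.2, -0.1, -6.2]
grip_width: 0.634
```

```bash
python3 - <<'E'
from h import *
p,d,s=grab('wrist','w3'); print(s['eef_pos'],s['eef_rot'],s['ft_force'],s['grip_width'])
p,d,s=grab('top','top3')
im=p[150:350,180:480]; cv2.imwrite('pics/c5.png',cv2.resize(im[:,:,::-1],None,fx=2.6,fy=2.6,interpolation=cv2.INTER_CUBIC))
E
```

```text
[500.92796765 242.06672734 297.80656369] [4.46365477e-04 1.52533048e-01 9.88298215e-01 3.29066044e-04] [-0.19596729 -0.05846824 -6.18697433] 0.6343702307142186
```

View pics/w3.png

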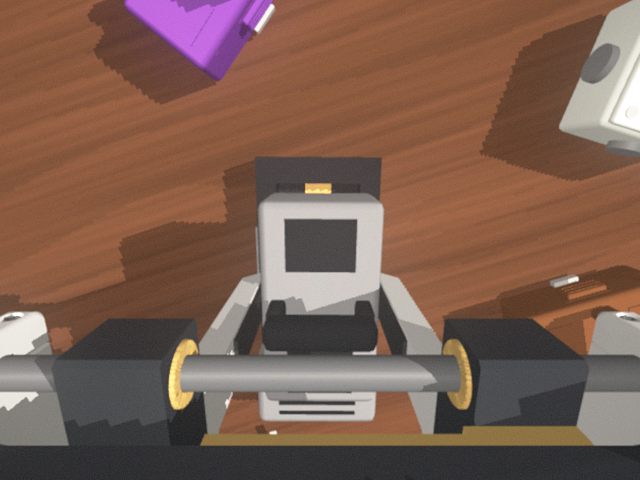

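```bash
python3 - <<'E'
from h import *
p,P=cloud('top','top0')
Q=P[160:345,370:465].reshape(-1,3); px=p[160:345,370:465].reshape(-1,3).astype(int)
ok=np.isfinite(Q).all(1); Q=Q[ok]; px=px[ok]
ok=(Q[:,2]>50); Q=Q[ok];px=px[ok]; print(len(Q),Q.min(0),Q.max(0))
# guides: above roller plane guess
zr=62+0.12*(Q[:,0]-375)
h=Q[:,2]-zr
print(np.histogram(h,bins=np.arange(-40,80,5)))
G=Q[(h>38)]; 
# split into two
c=np.polyfit(G[:,0],G[:,1],1); r=G[:,1]-np.polyval(c,G[:,0])
L=[]
for s in (1,-1):
    g=G[s*r>0]; cc=np.polyfit(g[:,0],g[:,1],1); rr=g[:,1]-np.polyval(cc,g[:,0]); cz=np.polyfit(g[:,0],g[:,2],1)
    print(s,len(g),cc,np.degrees(np.arctan(cc[0])),rr.std(),np.percentile(rr,[2,98]),g[:,0].min(),g[:,0].max(),cz, 'y@500',np.polyval(cc,500),'z',np.polyval(cz,500))
E
```

```text
5510 [ 345.28786156 -314.36176005   50.01256744] [ 720.46869334 -178.01138559  156.70507389]
(array([  32,  187,  112,   40,   63,  119,  476, 1535, 1093,  117,   41,
         24,  106,  211,  157,  149,  128,  336,  548,   36,    0,    0,
          0]), array([-40, -35, -30, -25, -20, -15, -10,  -5,   0,   5,  10,  15,  20,
        25,  30,  35,  40,  45,  50,  55,  60,  65,  70,  75]))
1 534 [  -0.13769256 -130.94186814] -7.839904481977841 2.235611143288648 [-3.91372081  4.35717208] 356.3858741724471 707.9749536654856 [ 0.12077806 65.21362741] y@500 -199.78814900934296 z 125.60265801258382
-1 585 [-1.37823041e-01 -2.12619026e+02] -7.847241189906281 2.138873660748784 [-4.20403252  2.82083669] 345.2878615602723 698.6893448181584 [ 0.12033927 66.31199039] y@500 -281.5305467951514 z 126.48162754279345
```

View pics/c5.png

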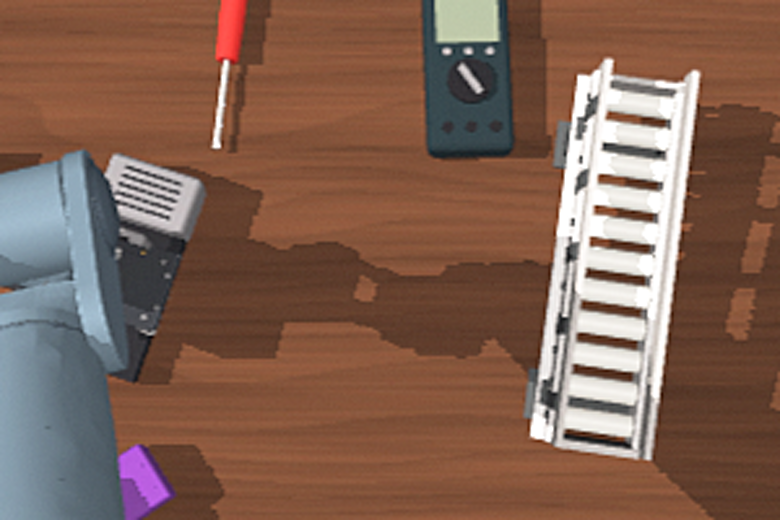

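Emit:
play_rows(
  increments=[
    {"translation": [-0.008,-0.022,0],"dr": [0,0,-1],"claw": 0.04},
    {"translation": [-0.021,-0.06,0],"dr": [0,0,-3],"claw": 0.04},
    {"translation": [-0.037,-0.104,0],"dr": [0,0,-5],"claw": 0.04},
    {"translation": [-0.053,-0.148,0],"dr": [0,0,-7],"claw": 0.04},
    {"translation": [-0.067,-0.187,0],"dr": [0,0,-8.5],"claw": 0.04},
    {"translation": [-0.076,-0.212,0],"dr": [0,0,-9.3],"claw": 0.04},
    {"translation": [-0.0802,-0.2233,0],"dr": [0,0,-9.7],"claw": 0.04},
    {"translation": [-0.0802,-0.2233,0.015],"dr": [0,0,-9.7],"claw": 0.04},
    {"translation": [-0.0802,-0.2233,0.04],"dr": [0,0,-9.7],"claw": 0.04},
    {"translation": [-0.0802,-0.2233,0.06],"dr": [0,0,-9.7],"claw": 0.04},
    {"translation": [-0.0802,-0.2233,0.07],"dr": [0,0,-9.7],"claw": 0.04},
    {"translation": [-0.0802,-0.2233,0.075],"dr": [0,0,-9.7],"claw": 0.04},
    {"translation": [-0.0802,-0.2233,0.075],"dr": [0,0,-9.7],"claw": 0.04},
    {"translation": [-0.0802,-0.2233,0.075],"dr": [0,0,-9.7],"claw": 0.04},
  ],
)

```text
clock: 6.25
eef_pos: [510.6, 4.8, 223.0]
eef_rot: [0.001, 0.068, 0.998, -0.0]
ft_force: [-0.6, 0.7, -6.3]
grip_width: 0.638
```

Emit:
play_rows(
  increments=[
    {"translation": [0,0,0.003],"dr": [0,0,0],"claw": 0.04},
    {"translation": [0,0,0.0045],"dr": [0,0,0],"claw": 0.04},
    {"translation": [0,0,0.005],"dr": [0,0,0],"claw": 0.04},
    {"translation": [0,0,0.005],"dr": [0,0,0],"claw": 0.04},
  ],
)

```text
clock: 6.65
eef_pos: [510.5, 4.8, 217.9]
eef_rot: [0.0, 0.068, 0.998, -0.0]
ft_force: [-1.9, 1.0, -0.5]
grip_width: 0.639
```

Emit:
play_rows(
  increments=[
    {"translation": [0,0,0.0003],"dr": [0,0,0],"claw": 0.064},
    {"translation": [0,0,0.0003],"dr": [0,0,0],"claw": 0.068},
    {"translation": [0,0,0.0003],"dr": [0,0,0],"claw": 0.08},
    {"translation": [0,0,0.0003],"dr": [0,0,0],"claw": 0.094},
    {"translation": [0,0,0.0003],"dr": [0,0,0],"claw": 0.094},
    {"translation": [0,0,0.0003],"dr": [0,0,0],"claw": 0.094},
    {"translation": [0,0,-0.03],"dr": [0,0,0],"claw": 0.094},
    {"translation": [0,0,-0.08],"dr": [0,0,0],"claw": 0.094},
    {"translation": [0,0,-0.13],"dr": [0,0,0],"claw": 0.094},
    {"translation": [0,0,-0.13],"dr": [0,0,0],"claw": 0.094},
  ],
)

```text
clock: 7.65
eef_pos: [512.3, 4.5, 355.0]
eef_rot: [0.007, 0.068, 0.998, -0.001]
ft_force: [0.3, -0.5, 0.3]
grip_width: 1.0
```

```bash
python3 - <<'E'
from h import *
p,d,s=grab('wrist','w4'); print(s['eef_pos'],s['eef_rot'],s['ft_force'],s['grip_width'])
E
```

```text
[512.33254804   4.47860054 355.00719088] [ 0.00735093  0.06836595  0.99763269 -0.00103828] [ 0.26574842 -0.46936165  0.31535543] 0.999973747853324
```

View pics/w4.png

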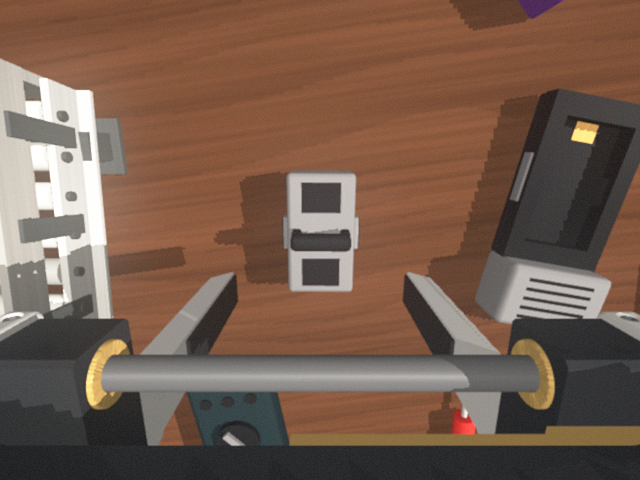

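Emit:
play_rows(
  increments=[
    {"translation": [0.0018,0,0.035],"dr": [0,0,90],"claw": 0.05},
    {"translation": [0.0018,0,0.035],"dr": [0,0,90],"claw": 0.05},
    {"translation": [0.0018,0,0.035],"dr": [0,0,90],"claw": 0.05},
    {"translation": [0.0018,0,0.035],"dr": [0,0,90],"claw": 0.05},
    {"translation": [0.0018,0,0.035],"dr": [0,0,90],"claw": 0.05},
    {"translation": [0.0018,0,0.035],"dr": [0,0,90],"claw": 0.05},
    {"translation": [0.0018,0,0.035],"dr": [0,0,90],"claw": 0.05},
    {"translation": [0.0018,0,0.035],"dr": [0,0,90],"claw": 0.05},
    {"translation": [0.0018,0,0.035],"dr": [0,0,90],"claw": 0.05},
    {"translation": [0.0018,0,0.035],"dr": [0,0,90],"claw": 0.05},
    {"translation": [0.0018,0,0.035],"dr": [0,0,90],"claw": 0.05},
    {"translation": [0.0018,0,0.035],"dr": [0,0,90],"claw": 0.05},
    {"translation": [0.0018,0,0.035],"dr": [0,0,90],"claw": 0.05},
    {"translation": [0.0018,0,0.035],"dr": [0,0,90],"claw": 0.05},
  ],
)

```text
clock: 9.1
eef_pos: [508.2, 5.1, 311.4]
eef_rot: [-0.0, 0.754, 0.657, -0.0]
ft_force: [-0.4, 0.8, 0.6]
grip_width: 0.533
```

```bash
python3 - <<'E'
from h import *
p,d,s=grab('wrist','w5'); print(s['eef_pos'],s['eef_rot'],s['ft_force'],s['grip_width'])
R=Ro.from_quat(np.roll(s['eef_rot'],-1)).as_matrix(); print(R.round(4))
E
```

```text
[508.15177968   5.12168576 311.44971501] [-4.86212071e-04  7.53533462e-01  6.57409276e-01 -3.58975128e-04] [-0.42376374  0.80269847  0.56395   ] 0.5330593701742062
[[ 1.356e-01  9.908e-01 -1.200e-03]
 [ 9.908e-01 -1.356e-01  3.000e-04]
 [ 1.000e-04 -1.200e-03 -1.000e+00]]
```

View pics/w5.png

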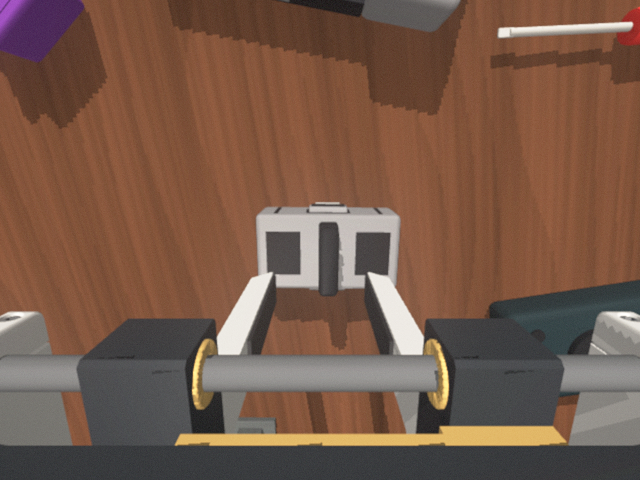

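```bash
python3 - <<'E'
from h import *
f=np.load('pics/w5.npz')
P=ray('wrist',[[329,222],[328.5,294]],70,f); print(P,P.mean(0))
P=ray('wrist',[[258,212],[400,212],[397,288],[260,288]],42,f); print(P,P.mean(0))
v=P[1]-P[0];print(np.degrees(np.arctan2(v[1],v[0]))); v=P[2]-P[3];print(np.degrees(np.arctan2(v[1],v[0])))
E
```

```text
[[517.1812881   34.22447656  70.        ]
 [510.28154522 -16.54770888  70.        ]] [513.73141666   8.83838384  70.        ]
[[466.01818437  43.28936006  42.        ]
 [570.22677548  29.1627688   42.        ]
 [563.32286661 -30.63910951  42.        ]
 [456.74413935 -16.2238478   42.        ]] [514.07799145   6.39729289  42.        ]
-7.7199970687036075
-7.702772943405624
```

Emit:
play_rows(
  increments=[
    {"translation": [0.0015,0.0046,0.02],"dr": [0,0,0],"claw": 0.05},
    {"translation": [0.0015,0.0046,0.05],"dr": [0,0,0],"claw": 0.05},
    {"translation": [0.0015,0.0046,0.0664],"dr": [0,0,0],"claw": 0.05},
    {"translation": [0.0015,0.0046,0.0664],"dr": [0,0,0],"claw": 0.05},
    {"translation": [0.0015,0.0046,0.0664],"dr": [0,0,0],"claw": 0.05},
    {"translation": [0.0015,0.0046,0.0664],"dr": [0,0,0],"claw": 0.016},
    {"translation": [0.0015,0.0046,0.0664],"dr": [0,0,0],"claw": 0.01},
    {"translation": [0.0015,0.0046,0.0664],"dr": [0,0,0],"claw": 0.005},
    {"translation": [0.0015,0.0046,0.0664],"dr": [0,0,0],"claw": 0.005},
    {"translation": [0.0015,0.0046,0.0664],"dr": [0,0,0],"claw": 0.005},
    {"translation": [0.0015,0.0046,0.0664],"dr": [0,0,0],"claw": 0.005},
    {"translation": [0.0015,0.0046,0.0664],"dr": [0,0,0],"claw": 0.005},
  ],
  squeeze=45,
)

```text
clock: 10.35
eef_pos: [513.4, 5.9, 246.1]
eef_rot: [0.0, 0.754, 0.657, 0.0]
ft_force: [1.3, 0.3, 1.3]
grip_width: 0.141
```

```bash
python3 - <<'E'
from h import *
p,P=cloud('top','top0')
a=np.radians(-7.84); ux=np.array([np.cos(a),np.sin(a)]); uy=np.array([-np.sin(a),np.cos(a)])
o=np.array([500,-240.7])
# points within +-25 of midline: print z along s
Q=P[160:345,370:465].reshape(-1,3); px=p[160:345,370:465].reshape(-1,3); ok=np.isfinite(Q).all(1); Q=Q[ok];px=px[ok]
s=(Q[:,:2]-o)@ux; t=(Q[:,:2]-o)@uy
m=abs(t)<22
for s0 in np.arange(-170,230,5):
    k=m&(s>=s0)&(s<s0+5)
    if k.sum(): print(s0,k.sum(),np.percentile(Q[k,2],[10,50,95]).round(1),px[k].mean(0).round())
E
```

```text
-170 34 [-3.  -0.7  2.4] [139.  87.  60.]
-165 34 [-2.8 -0.2  2.3] [145.  91.  63.]
-160 32 [-4.  -0.9  4.1] [145.  91.  63.]
-155 43 [-3.3 -0.6 89.4] [159. 113.  88.]
-150 65 [-3.1 86.  90.7] [204. 183. 172.]
-145 37 [83.3 87.7 91.2] [166. 162. 159.]
-140 20 [68.9 84.2 89.7] [30. 30. 30.]
-135 18 [-1.1  3.5 58.4] [125. 103.  89.]
-130 56 [-1.7 58.5 62.8] [190. 177. 168.]
-125 38 [59.7 64.1 67.4] [245. 243. 238.]
-120 35 [60.1 63.2 65.8] [239. 236. 231.]
-115 34 [56.7 60.5 63.4] [226. 222. 214.]
-110 10 [18.6 56.2 58.5] [138. 134. 129.]
-105 34 [20.4 23.5 24.7] [90. 90. 89.]
-100 59 [19.9 59.3 66.7] [164. 161. 157.]
-95 40 [64.4 67.1 69.9] [244. 241. 237.]
-90 33 [63.7 65.7 68.7] [241. 239. 234.]
-85 33 [60.7 65.1 68.7] [232. 229. 224.]
-80 13 [59.5 60.4 63.8] [192. 188. 180.]
-75 7 [-4.  -0.8  6.1] [141. 123. 113.]
-70 65 [-1.1 60.9 69.1] [162. 146. 136.]
-65 56 [-1.7 67.8 74.6] [197. 184. 176.]
-60 33 [68.  70.4 74. ] [244. 241. 237.]
-55 33 [66.3 69.1 72. ] [233. 230. 225.]
-50 17 [62.  65.8 69.8] [207. 204. 197.]
-40 52 [-1.5 65.2 73.6] [174. 160. 150.]
-35 65 [-2.6 70.1 75.2] [1
[... 1027 characters left out ...]
5 87.5 94.6] [216. 212. 206.]
120 36 [90.6 93.  97.3] [244. 241. 236.]
125 34 [28.5 92.  96.7] [230. 225. 220.]
130 53 [-3.  87.2 93.3] [191. 169. 154.]
135 23 [-1.5  1.5 89.5] [147. 113.  94.]
145 43 [85.4 91.1 96. ] [212. 209. 203.]
150 38 [93.3 96.  99.2] [242. 240. 236.]
155 55 [21.7 95.4 99. ] [195. 193. 189.]
160 51 [19.6 92.3 97.3] [163. 162. 159.]
165 13 [21.2 90.2 94. ] [167. 163. 158.]
175 36 [89.2 93.7 99. ] [202. 197. 190.]
180 43 [ 94.3  98.8 102.2] [238. 235. 230.]
185 32 [ 97.4 100.4 103. ] [244. 242. 238.]
190 32 [ 96.9  99.2 104.1] [238. 235. 230.]
195 20 [-0.5 46.1 97.3] [183. 166. 155.]
200 98 [ -0.8  97.  111.5] [144. 129. 120.]
205 31 [ -2.4 106.2 112.1] [168. 151. 142.]
```

Emit:
play_rows(
  increments=[
    {"translation": [0,0,-0.01],"dr": [0,0,0],"claw": 0.005},
    {"translation": [0,0,-0.035],"dr": [0,0,0],"claw": 0.005},
    {"translation": [0,0,-0.075],"dr": [0,0,0],"claw": 0.005},
    {"translation": [0,0,-0.12],"dr": [0,0,0],"claw": 0.005},
    {"translation": [0,0,-0.165],"dr": [0,0,0],"claw": 0.005},
    {"translation": [-0.01,0.003,-0.19],"dr": [-0.5,0,0],"claw": 0.005},
    {"translation": [-0.035,0.011,-0.195],"dr": [-1.5,0,0],"claw": 0.005},
    {"translation": [-0.07,0.022,-0.195],"dr": [-2.5,0,0],"claw": 0.005},
    {"translation": [-0.11,0.034,-0.195],"dr": [-3.5,0,0],"claw": 0.005},
    {"translation": [-0.15,0.046,-0.195],"dr": [-4.5,0,0],"claw": 0.005},
    {"translation": [-0.19,0.058,-0.195],"dr": [-5.5,0,0],"claw": 0.005},
    {"translation": [-0.22,0.068,-0.195],"dr": [-6.3,0,0],"claw": 0.005},
    {"translation": [-0.238,0.073,-0.195],"dr": [-6.7,0,0],"claw": 0.005},
    {"translation": [-0.246,0.0757,-0.19],"dr": [-6.88,0,0],"claw": 0.005},
    {"translation": [-0.246,0.0757,-0.175],"dr": [-6.88,0,0],"claw": 0.005},
    {"translation": [-0.246,0.0757,-0.165],"dr": [-6.88,0,0],"claw": 0.005},
    {"translation": [-0.246,0.0757,-0.16],"dr": [-6.88,0,0],"claw": 0.005},
    {"translation": [-0.246,0.0757,-0.16],"dr": [-6.88,0,0],"claw": 0.005},
    {"translation": [-0.246,0.0757,-0.16],"dr": [-6.88,0,0],"claw": 0.005},
  ],
)

```text
clock: 12.25
eef_pos: [554.6, -247.4, 405.9]
eef_rot: [0.045, 0.752, 0.656, 0.039]
ft_force: [0.9, -0.2, -4.8]
grip_width: 0.144
```

```bash
python3 - <<'E'
from h import *
p,d,s=grab('wrist','w6'); print(s['eef_pos'],s['eef_rot'],s['ft_force'],s['grip_width'])
R=Ro.from_quat(np.roll(s['eef_rot'],-1)).as_matrix(); print(R.round(4))
p,d,s=grab('top','top6'); p,d,s=grab('scene','sc6')
for n,(a,b,c,e) in {'top6':(370,150,490,340),'sc6':(170,120,330,270)}.items():
    im=cv2.imread(f'pics/{n}.png')[b:e,a:c]; cv2.imwrite(f'pics/{n}c.png',cv2.resize(im,None,fx=3.2 if n=='top6' else 4,fy=3.2 if n=='top6' else 4,interpolation=cv2.INTER_CUBIC))
E
```

```text
[ 554.64066038 -247.41250363  405.9143329 ] [0.04527518 0.75217427 0.65621963 0.03949461] [ 0.89379027 -0.22021656 -4.8228879 ] 0.14379941668173618
[[ 0.1356  0.9836  0.1188]
 [ 0.9908 -0.1347 -0.0163]
 [-0.      0.1199 -0.9928]]
```

View pics/w6.png

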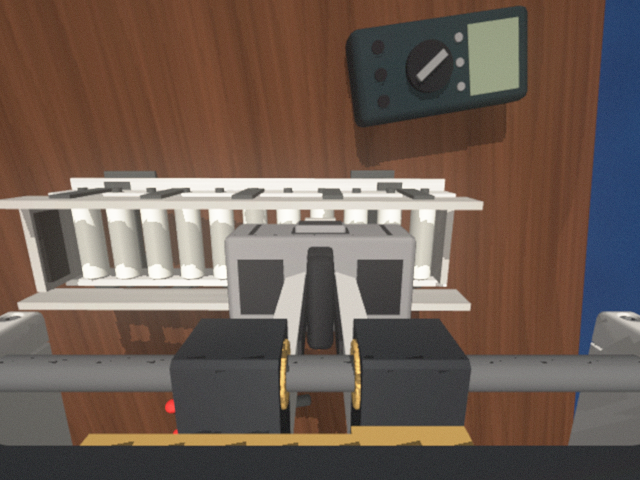

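View pics/sc6c.png

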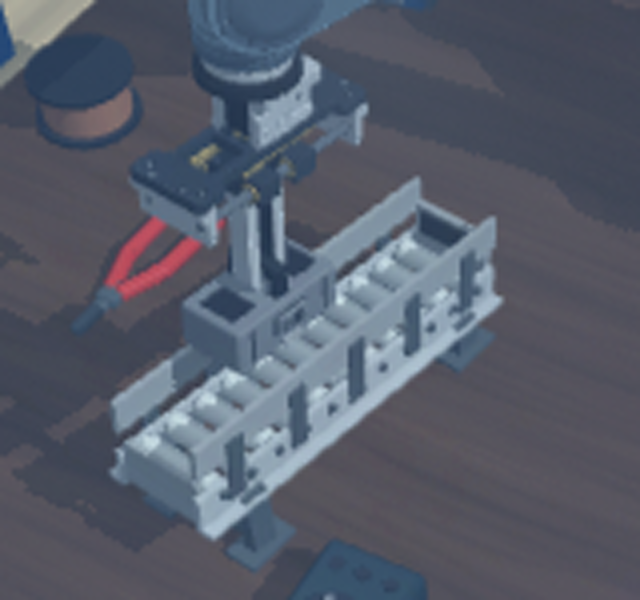

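View pics/top6c.png

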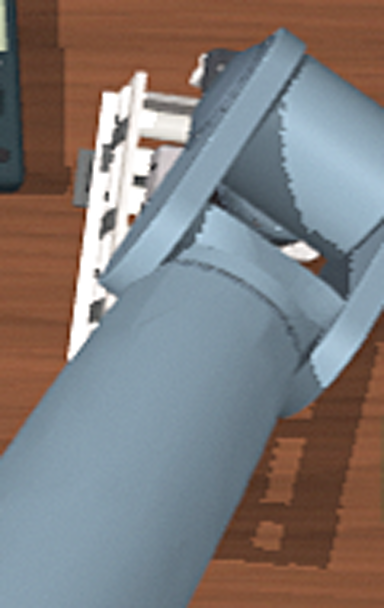

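```bash
python3 - <<'E'
from h import *
f=np.load('pics/w6.npz'); g=cv2.cvtColor(f['p'],cv2.COLOR_RGB2GRAY).astype(int)
for u in (60,110,150,200,440): 
    for a,b in ((190,214),(284,312)): print(u,a,g[a:b,u].tolist())
for u in (245,270,385,400):
    print(u,g[218,u],g[216:246,u].tolist(), g[305:335,u].tolist())
_,P=cloud('wrist','w6'); R=Ro.from_quat(np.roll(f['rot'],-1)).as_matrix()
T=(P-f['pos'])@R   # tool coords
for (u,v) in [(60,202),(150,202),(440,203),(60,298),(150,300),(440,300),(190,240),(360,236),(250,230),(400,240),(240,305),(400,305)]: print(u,v,T[v,u].round(1))
E
```

```text
60 190 [101, 162, 182, 133, 93, 97, 100, 101, 135, 167, 185, 204, 214, 215, 214, 214, 217, 215, 186, 131, 95, 94, 92, 97]
60 284 [96, 92, 89, 91, 148, 179, 184, 179, 180, 177, 177, 176, 176, 177, 176, 175, 172, 174, 192, 213, 216, 217, 216, 217, 217, 178, 107, 86]
110 190 [65, 89, 179, 232, 242, 235, 211, 183, 183, 177, 191, 206, 216, 215, 215, 215, 216, 217, 230, 248, 252, 252, 251, 251]
110 284 [241, 208, 126, 101, 148, 179, 184, 184, 183, 184, 180, 182, 182, 177, 182, 179, 178, 177, 192, 209, 218, 221, 218, 217, 217, 190, 134, 91]
150 190 [110, 110, 112, 103, 100, 108, 113, 119, 132, 168, 195, 211, 218, 218, 220, 216, 219, 218, 227, 247, 252, 251, 251, 252]
150 284 [248, 213, 114, 83, 128, 171, 181, 186, 184, 179, 183, 181, 182, 183, 184, 181, 175, 181, 192, 211, 220, 219, 222, 219, 222, 190, 121, 77]
200 190 [231, 215, 218, 234, 245, 246, 228, 185, 184, 181, 187, 208, 221, 221, 218, 221, 221, 222, 206, 159, 113, 115, 117, 113]
200 284 [250, 222, 116, 85, 125, 169, 181, 183, 187, 184, 178, 181, 181, 183, 186, 182, 179, 179, 185, 211, 223, 225, 224, 223, 222, 195, 120, 79]
440 190 
[... 1057 characters left out ...]
, 60, 60, 62, 57, 57, 59, 59, 59, 55, 59, 58, 59, 58, 60]
400 207 [199, 205, 207, 195, 183, 186, 188, 179, 156, 134, 126, 137, 138, 142, 138, 139, 139, 139, 136, 142, 152, 160, 171, 172, 172, 172, 173, 169, 168, 166] [132, 133, 137, 138, 137, 136, 141, 143, 143, 149, 155, 163, 163, 125, 63, 59, 60, 59, 58, 60, 61, 53, 56, 53, 61, 59, 58, 57, 57, 58]
60 202 [  39.4 -192.   269.4]
150 202 [  39.4 -126.   269.9]
440 203 [ 39.   87.5 269.2]
60 298 [ -40.  -212.6  276.9]
150 300 [ -40.3 -137.7  273.6]
440 300 [-40.5  96.5 274.7]
190 240 [  -1.8 -118.8  319.3]
360 236 [ 28.5  22.  208. ]
250 230 [ 29.3 -42.8 219.7]
400 240 [ 26.9  44.1 205.1]
240 305 [-12.7 -47.9 204.9]
400 305 [-12.8  46.6 205.4]
```

```bash
python3 - <<'E'
from h import *
f=np.load('pics/w6.npz')
c=eyes.get_calibration('wrist');K=np.array(c['camera_matrix']);M=np.array(c['mount'])
def tp(u,v,z):
    r=M[:3,:3]@np.array([(u-K[0,2])/K[0,0],(v-K[1,2])/K[1,1],1]); o=M[:3,3]; return (o+r*(z-o[2])/r[2]).round(2)
_,P=cloud('wrist','w6'); R=Ro.from_quat(np.roll(f['rot'],-1)).as_matrix(); T=(P-f['pos'])@R
print('depth near top',np.nanmedian(T[203:207,40:440],axis=(0,1)),'far',np.nanmedian(T[304:308,60:215],axis=(0,1)),np.nanmedian(T[304:308,425:450],axis=(0,1)))
zt=np.nanmedian(T[203:207,40:440,2]) 
for u,v in [(60,208.3),(200,208.3),(440,209.3)]: print('near in',tp(u,v,269))
for u,v in [(60,302.3),(200,302.7),(440,303.2)]: print('far in',tp(u,v,269))
print('far out',tp(60,309.3,269),tp(440,310.2,269), 'near out',tp(60,200.7,269),tp(440,201.5,269))
print('pack side +y depth',[np.nanmedian(T[v,240:290],axis=0).round(1).tolist() for v in range(225,240)])
print('top z',np.nanmedian(T[250:300,380:398],axis=(0,1)))
for u in (245,270,385,400): print('pack -y',tp(u,318.4,204.5),'+y top',tp(u,236.5,204.5))
bar=T[260:345,310:330]; print('bar',np.nanmedian(bar,axis=(0,1)))
print([ (v,T[v,321].round(1).tolist()) for v in list(range(240,262,3))+list(range(325,352,3))])
E
```

```text
depth near top [ 37.65266136 -60.03903748 269.27532233] far [ -43.0539099  -146.39265314  269.28980952] [-42.75419389  92.53947307 269.29681476]
near in [  34.77 -192.51  269.  ]
near in [ 34.88 -89.25 269.  ]
near in [ 34.33  87.82 269.  ]
far in [ -40.24 -206.82  269.  ]
far in [-40.46 -95.84 269.  ]
far in [-40.69  94.55 269.  ]
far out [ -46.28 -207.98  269.  ] [-46.73  95.09 269.  ] near out [  40.38 -191.44  269.  ] [ 40.09  87.3  269.  ]
pack side +y depth [[29.1, -36.7, 235.7], [29.2, -36.2, 232.4], [29.1, -35.3, 229.4], [29.1, -35.1, 226.5], [29.1, -34.7, 223.5], [29.1, -34.3, 220.7], [29.2, -33.7, 217.7], [29.2, -33.2, 214.8], [29.1, -32.9, 212.7], [29.1, -32.5, 209.9], [28.9, -32.3, 208.3], [28.5, -32.1, 207.4], [28.2, -32.2, 206.6], [27.8, -32.0, 205.8], [27.2, -31.9, 205.6]]
top z [  6.81724055  38.56780016 204.11131345]
pack -y [-21.14 -45.3  204.5 ] +y top [ 28.92 -42.59 204.5 ]
pack -y [-21.12 -30.43 204.5 ] +y top [ 28.94 -28.64 204.5 ]
pack -y [-21.05  37.95 204.5 ] +y top [ 29.01  35.5  204.5 ]
pack -y [-21.04  46.87 204.5 ] +y top [ 29.02  43.86 204.5 ]
bar [  1.81287084  -0.98728891 177.03303009]
[(240, [26.7, -0.2, 205.6]), (243, [25.1, -0.2, 205.0]), (246, [24.2, -0.2, 201.9]), (249, [23.7, -0.2, 197.6]), (252, [24.2, -0.2, 189.8]), (255, [23.9, -0.2, 185.5]), (258, [23.5, -0.3, 181.3]), (261, [22.9, -0.3, 178.4]), (325, [-10.7, -0.2, 176.9]), (328, [-11.9, -0.2, 176.0]), (331, [-13.9, -0.2, 176.6]), (334, [-15.3, -0.2, 176.1]), (337, [-17.4, -0.2, 176.7]), (340, [-19.1, -0.2, 176.7]), (343, [-20.4, -0.2, 176.1]), (346, [nan, nan, nan]), (349, [-168.2, 0.8, 408.3])]
```

Emit:
play_rows(
  increments=[
    {"translation": [-0.002,0,0.005],"dr": [0,0,0],"claw": 0.005},
    {"translation": [-0.002,0,0.015],"dr": [0,0,0],"claw": 0.005},
    {"translation": [-0.002,0,0.018],"dr": [0,0,0],"claw": 0.005},
    {"translation": [-0.002,0,0.018],"dr": [0,0,0],"claw": 0.005},
    {"translation": [-0.002,0,0.018],"dr": [0,0,0],"claw": 0.005},
  ],
)

```text
clock: 12.9
eef_pos: [556.4, -250.4, 387.6]
eef_rot: [0.045, 0.753, 0.656, 0.039]
ft_force: [0.2, -0.1, -5.4]
grip_width: 0.144
```

```bash
python3 - <<'E'
from h import *
grab('wrist','w7'); f=np.load('pics/w7.npz'); print(f['pos'],f['rot'])
_,P=cloud('wrist','w7'); R=Ro.from_quat(np.roll(f['rot'],-1)).as_matrix(); T=(P-f['pos'])@R
A=T[150:345].reshape(-1,3); A=A[np.isfinite(A).all(1)]
zg=T[:,:,2]
for lo,hi,n in ((245,258,'guide tops')):
  pass
E
```

```text
[ 556.36736969 -250.40138349  387.62847022] [0.04503019 0.75253569 0.65582854 0.03938592]Traceback (most recent call last):
  File "<stdin>", line 6, in <module>
TypeError: cannot unpack non-iterable int object
```

```bash
python3 - <<'E'
from h import *
f=np.load('pics/w7.npz'); _,P=cloud('wrist','w7'); R=Ro.from_quat(np.roll(f['rot'],-1)).as_matrix(); T=(P-f['pos'])@R
x,y,z=T[150:345,:,0],T[150:345,:,1],T[150:345,:,2]
for s,lo,hi in ((1,25,50),(-1,-60,-30)):
    m=(z>248)&(z<254)&(x>lo)&(x<hi)&(y<120)
    for a,b in ((-200,-100),(-100,0),(0,100)):
        k=m&(y>a)&(y<b); print(s,a,k.sum(),np.percentile(x[k],[2,50,98]).round(1) if k.sum() else '',np.median(z[k]) if k.sum() else '')
m=(z>208)&(z<240)&(x>20)&(x<34)&(abs(y)>20)&(abs(y)<52); print(m.sum(),np.percentile(x[m],[5,50,95]))
cv2.imwrite('pics/w7c.png',f['p'][:,:,::-1])
E
```

```text
1 -200 1330 [37.7 40.5 43.3] 250.97100182437333
1 -100 1319 [37.8 40.6 43.4] 250.98884998143953
1 0 1314 [37.9 40.7 43.4] 250.99124998376772
-1 -200 1217 [-43.3 -39.7 -37.1] 251.09591522887342
-1 -100 377 [-43.3 -39.8 -37.2] 251.11403287906842
-1 0 431 [-43.9 -40.1 -37.2] 250.95880170169588
1231 [28.72547422 29.08281959 29.3551249 ]
```

View pics/w7c.png

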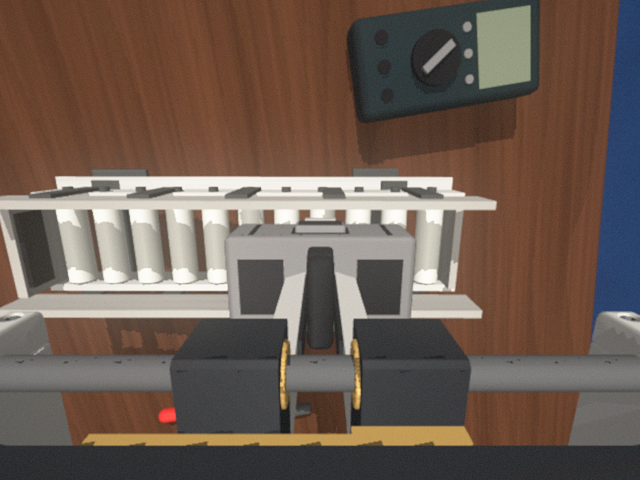

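Emit:
play_rows(
  increments=[
    {"translation": [0.001,0,0.001],"dr": [0,0,0],"claw": 0.005},
    {"translation": [0.001,0,0.006],"dr": [0,0,0],"claw": 0.005},
    {"translation": [0.001,0,0.016],"dr": [0,0,0],"claw": 0.005},
    {"translation": [0.001,0,0.027],"dr": [0,0,0],"claw": 0.005},
    {"translation": [0.001,0,0.037],"dr": [0,0,0],"claw": 0.005},
    {"translation": [0.001,0,0.044],"dr": [0,0,0],"claw": 0.005},
    {"translation": [0.001,0,0.048],"dr": [0,0,0],"claw": 0.005},
    {"translation": [0.001,0,0.05],"dr": [0,0,0],"claw": 0.005},
    {"translation": [0.001,0,0.05],"dr": [0,0,0],"claw": 0.005},
  ],
)

```text
clock: 13.85
eef_pos: [562.5, -250.2, 338.2]
eef_rot: [0.045, 0.753, 0.656, 0.039]
ft_force: [0.6, -0.1, -7.2]
grip_width: 0.144
```

```bash
python3 - <<'E'
from h import *
grab('wrist','w8'); f=np.load('pics/w8.npz'); _,P=cloud('wrist','w8'); R=Ro.from_quat(np.roll(f['rot'],-1)).as_matrix(); T=(P-f['pos'])@R
print(f['pos'],telemetry.get_state()['ft_force'])
x,y,z=T[100:345,:,0],T[100:345,:,1],T[100:345,:,2]
for s,lo,hi in ((1,25,50),(-1,-60,-30)):
    m=(z>194)&(z<206)&(x>lo)&(x<hi)&(y<120)
    for a,b in ((-200,-60),(60,120)):
        k=m&(y>a)&(y<b); print(s,a,k.sum(),np.percentile(x[k],[2,50,98]).round(1) if k.sum() else '',np.median(z[k]) if k.sum() else '')
m=(z>206.5)&(z<225)&(x>20)&(x<34)&(abs(y)>20)&(abs(y)<52); print(m.sum(),np.percentile(x[m],[5,50,95]))
E
```

```text
[ 562.48983032 -250.23096333  338.15913372] [ 0.73101464 -0.27195483 -6.64637826]
1 -200 2631 [36.5 39.8 42.5] 201.21541044500623
1 60 1332 [36.4 39.7 42.4] 201.18267133223014
-1 -200 169 [-39.1 -38.4 -37.8] 205.2581801618585
-1 60 51 [-38.9 -38.5 -37.9] 205.49805890690303
959 [27.8972099  29.00625732 29.30862644]
```

View pics/w8.png

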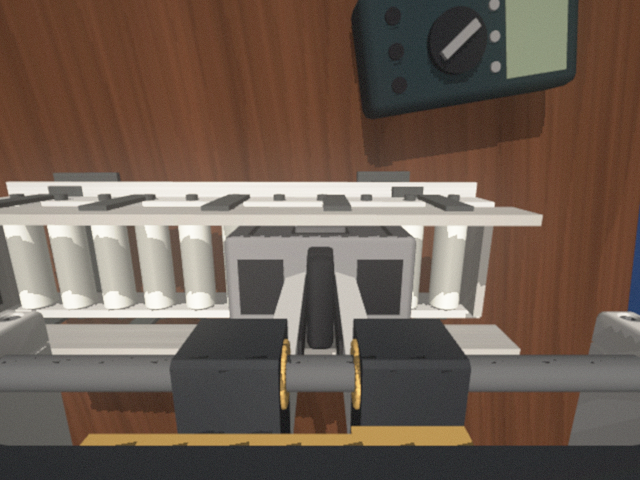

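Emit:
play_rows(
  increments=[
    {"translation": [0,0,0.002],"dr": [0,0,0],"claw": 0.005},
    {"translation": [0,0,0.004],"dr": [0,0,0],"claw": 0.005},
    {"translation": [0,0,0.005],"dr": [0,0,0],"claw": 0.005},
    {"translation": [0,0,0.005],"dr": [0,0,0],"claw": 0.005},
    {"translation": [0,0,0.005],"dr": [0,0,0],"claw": 0.005},
  ],
)

```text
clock: 14.4
eef_pos: [563.2, -250.3, 333.9]
eef_rot: [0.046, 0.752, 0.656, 0.04]
ft_force: [-0.2, 1.4, -2.1]
grip_width: 0.144
```

Emit:
play_rows(
  increments=[
    {"translation": [0,0,0.0005],"dr": [0,0,0],"claw": 0.005},
    {"translation": [0,0,0.0005],"dr": [0,0,0],"claw": 0.005},
    {"translation": [0,0,0.0005],"dr": [0,0,0],"claw": 0.005},
  ],
)

```text
clock: 14.7
eef_pos: [563.4, -250.4, 333.9]
eef_rot: [0.046, 0.752, 0.656, 0.04]
ft_force: [-1.6, 1.9, 3.3]
grip_width: 0.142
```

Fully seated on the rollers. Release: open, follow slightly downhill, and rise quickly.

Emit:
play_rows(
  increments=[
    {"translation": [0,-0.004,0],"dr": [0,0,0],"claw": 0.094},
    {"translation": [0,-0.012,-0.045],"dr": [0,0,0],"claw": 0.094},
    {"translation": [0,-0.016,-0.09],"dr": [0,0,0],"claw": 0.094},
    {"translation": [0,-0.016,-0.12],"dr": [0,0,0],"claw": 0.094},
    {"translation": [0,-0.016,-0.12],"dr": [0,0,0],"claw": 0.094},
    {"translation": [0,-0.016,-0.12],"dr": [0,0,0],"claw": 0.094},
    {"translation": [0,-0.016,-0.12],"dr": [0,0,0],"claw": 0.094},
    {"translation": [0,-0.016,-0.12],"dr": [0,0,0],"claw": 0.094},
  ],
)

```text
clock: 15.5
eef_pos: [533.0, -246.1, 447.8]
eef_rot: [0.044, 0.753, 0.656, 0.039]
ft_force: [-0.2, -0.0, -0.2]
grip_width: 0.792
```

```bash
python3 - <<'E'
from h import *
p,d,s=grab('wrist','w9'); print(s['eef_pos'],s['ft_force'],s['clock'])
p,d,s=grab('scene','sc9')
cv2.imwrite('pics/sc9c.png',cv2.resize(p[120:270,170:330,::-1],None,fx=4,fy=4,interpolation=cv2.INTER_CUBIC))
E
```

```text
[ 532.95545909 -246.09168129  447.81655304] [-0.24278753 -0.02766747 -0.15888671] 15.5
```

View pics/w9.png

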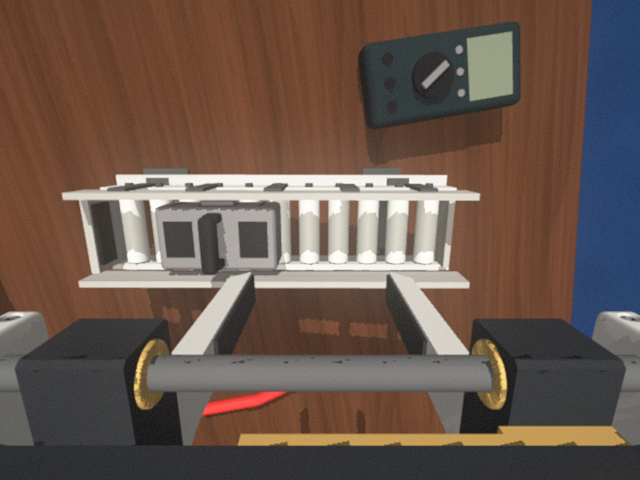

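View pics/sc9c.png

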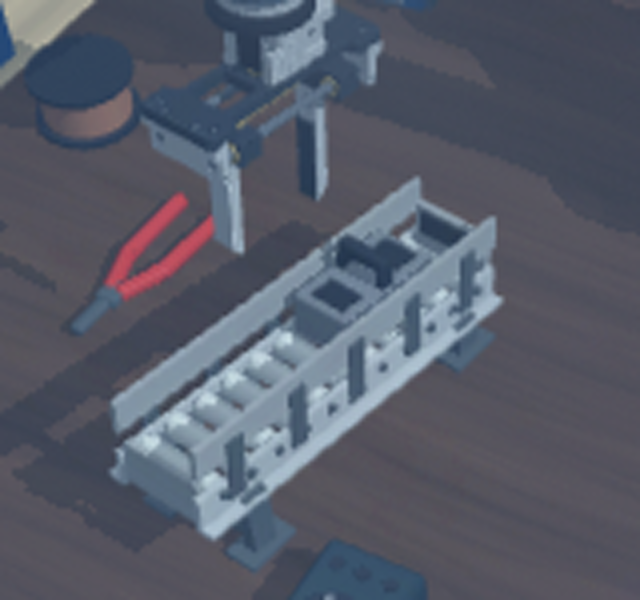

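Emit:
play_rows(
  increments=[
    {"translation": [0,0,-0.02],"dr": [0,0,0],"claw": 0.094},
    {"translation": [0,0,-0.03],"dr": [0,0,0],"claw": 0.094},
    {"translation": [0,0,-0.03],"dr": [0,0,0],"claw": 0.094},
    {"translation": [0,0,-0.03],"dr": [0,0,0],"claw": 0.094},
    {"translation": [0,0,-0.03],"dr": [0,0,0],"claw": 0.094},
    {"translation": [0,0,-0.03],"dr": [0,0,0],"claw": 0.094},
    {"translation": [0,0,-0.03],"dr": [0,0,0],"claw": 0.094},
    {"translation": [0,0,-0.03],"dr": [0,0,0],"claw": 0.094},
    {"translation": [0,0,-0.03],"dr": [0,0,0],"claw": 0.094},
    {"translation": [0,0,-0.03],"dr": [0,0,0],"claw": 0.094},
    {"translation": [0,0,-0.03],"dr": [0,0,0],"claw": 0.094},
    {"translation": [0,0,-0.03],"dr": [0,0,0],"claw": 0.094},
    {"translation": [0,0,-0.03],"dr": [0,0,0],"claw": 0.094},
    {"translation": [0,0,-0.03],"dr": [0,0,0],"claw": 0.094},
    {"translation": [0,0,-0.03],"dr": [0,0,0],"claw": 0.094},
  ],
)

```text
clock: 17.1
eef_pos: [529.6, -245.7, 479.8]
eef_rot: [0.045, 0.753, 0.656, 0.039]
ft_force: [-0.8, 0.4, -0.1]
grip_width: 0.996
```

```bash
python3 - <<'E'
from h import *
def meas(n):
    grab('wrist',n); f=np.load(f'pics/{n}.npz'); _,P=cloud('wrist',n)
    c,s=np.cos(np.radians(-7.84)),np.sin(np.radians(-7.84)); ux=np.array([c,s]);uy=np.array([-s,c])
    d=P[...,:2]-np.array([500,-240.7]); S=d@ux; t=d@uy; L=(S+135)/np.cos(.12); h=P[...,2]-62-.1206*(S+135)
    m=(abs(t)<25)&(h>39)&(h<46)&(L<330); l=L[m]; print(f['pos'],m.sum(),'L range',np.percentile(l,[1,50,99]).round(1),'h',np.median(h[m]),'t',np.percentile(t[m],[1,99]))
    b=(abs(t)<30)&(h>60)&(L<330); print('bar L',np.median(L[b]),np.median(t[b]),np.median(h[b]))
meas('w10'); meas('w11')
E
```

```text
[ 529.55154839 -245.66268804  479.8038972 ] 4296 L range [ -4.2  59.  102.6] h 41.87717576161651 t [-24.57605306  24.35824699]
bar L 174.999812276848 22.29661015279864 317.9666988314705
[ 529.54879074 -245.64526095  479.80582002] 4284 L range [ -4.3  59.1 102.4] h 41.88182373910891 t [-24.29867667  24.34771589]
bar L 174.9682258737947 22.311530597911176 317.96209137746223
```

View pics/w11.png

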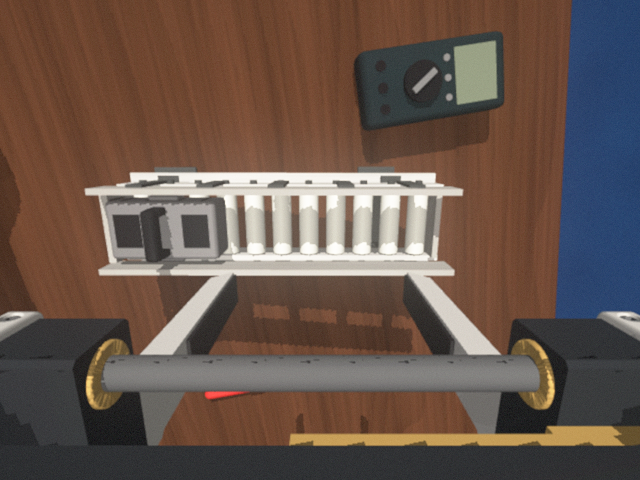

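```bash
python3 - <<'E'
from station import manip
print(manip.close_job())
E
```

```text
the job is handed in; nothing more can be done
None
```

The pack is against the lane's stop, upright and let go, and I handed the job in at about 17 s of the 54 s allowed. No verdict was reported.

- **Charger:** I squeezed both side buttons flush (60 mm over both), lifted the pack straight out and stood it on the clear bench. The wrist picture afterwards showed it upright.
- **Lane:** I took it by the handle bar, tilted it to the lane's slope and centred it between the guides to within about 0.5 mm. I set it on the rollers about 228 mm uphill of the stop and let go.

**Last checks:**
- Two successive wrist pictures, 0.05 s apart, showed no movement, so the pack is at rest.
- Its top face is 41.9 mm above the roller plane (42 mm expected).
- It lies lengthwise between the guides at the stop. The uphill edge of its top face reads about 103 to 107 mm up the lane, which puts its centre roughly 48 to 52 mm from the stop face. That is near the 48 mm limit by my own lane origin, which is only good to a few mm.
- The gripper was open, well clear and reading almost no force.

**Did not work or not checked:**
- My automatic reading of the handle bar's position on the lane failed because the mask caught the gripper. I relied on the top face and the picture instead.
- I did not measure the rolling speed.
- I did not re-measure the bystanders. The meter looked undisturbed in the last picture, and I touched none of them on purpose.

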